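Refit the missing hob knob and hold the tap down

ROBOT

A 7-joint arm with a two-finger parallel gripper is mounted at the origin on the work surface. World frame = base frame: x ahead of the robot, y to its left, z up, the work surface at z = 0. Lengths are in m, angles in rad, forces in N, time in s.
With the tool pointing down it reaches from about 0.425 to 0.875 m from the base axis. Payload 4.7 kg.
Tool frame: the origin (TCP) lies midway between the tips of the shut fingers; the grasp point (between the pads) lies 19 mm behind it (tcp_to_grasp is the distance from the TCP to the grasp point, in m); z points along the fingers, y is the line along which they close (so a half turn about z gives the same grasp; the last joint's range is limited). The gripper opens to 85 mm and grips with 20 to 120 N. Pads are 22 mm wide; open, the fingers measure 114 mm over their backs; the gripper's body (76 mm by 85 mm) begins 54 mm behind the grasp point. The pads swing forward as they close: fully open they stand 13 mm farther back than shut.
Start: joints at [-1.296, 0.321, -0.07, 1.45, 0.023, 1.371, -0.057], TCP at [0.168, 0.628, 0.231] pointing down, gripper open.
Joint ranges: [-2.86, 2.86], [-0.3, 2.09], [-1.38, 1.24], [0.06, 2.45], [-1.56, 4.7], [0.09, 2.05], [-2.69, 2.69]. Speed limits (rad/s): [2.57, 2.57, 3.14, 3.14, 3.14, 3.14, 3.14].

INTERFACE

Orientations are given as a rotation vector (axis times angle).
In Python, from rig import * gives the robot as it stands.
- The arm moves only by the tool send_rows, never from a script. Its arguments are lists of equal length, an entry for each row: "fingers": the opening, from 0 (shut) to 1 (fully open); "dp": the shift along the tool's x, y, z in cm, a list of three; "dr": the turn, a rotation vector about the tool's x, y, z in degrees, a list of three. In form: {"fingers": [fingers, ...], "dp": [[dx, dy, dz], ...], "dr": [[wx, wy, wz], ...]}. A call has 1 to 20 rows; each row is the pose to reach, as a shift and turn from the pose commanded when the call began, along the tool's axes at that moment; what a row does not reach only later rows make up. A row lasts 1/12 s, in which the tool goes at most 41.7 mm and 7.16 degrees, less where a joint would pass 70% of its speed; a pose out of reach is approached as far as the arm can. A call with a gripper value outside its range is refused whole. The fingers move at their own pace and stop on an object; "grip_force" is the grip in N (left out, the last holds). Time passes only in rows, so rows that repeat a pose let the fingers close. It gives the time, the measured TCP pose, the force, the opening and the grip force at its end, in the units of the state.
- sense(): the state, without advancing time (a new reading comes with each control period).
- get_image(name): name is "scene" or "top" or "wrist"; returns a dict with "color" (420x560x3 uint8, red, green, blue), "z_map" (420x560 float32, m along the optical axis (not along the pixel's ray), 0 where there is no reading), "intrinsics" (3x3 intrinsics, pixels), "D" ([k1, k2, p1, p2, k3] as OpenCV has them; the pictures are not rectified), "R" (3x3) and "t" (3): a world point X has camera coordinates R X + t. Camera axes: x right, y down, z forward; pixel columns grow to the right and rows downward; lengths in m; the calibration is good to about 2 mm. A picture is of the moment at which its call begins.
- close_job(): hands the job in; it is judged then, once.
The state is a dict: "time": time; "qpos": joint angles; "joint_velocities": joint speeds; "effort": joint torques, N m; "tool_pos": TCP position; "eef_rot": TCP orientation; "contact_force": force on the tool from outside, world axes, zero at the start; "torque": the same for the moment, N m; "opening": finger opening in m; "gripper_force": force on a finger pad.
Only numpy, scipy, OpenCV 4.12 (cv2) and the standard library are available. Lean on these libraries where they do the work, as an engineer would, in place of code of your own. Each camera call takes 0.05 s, during which the arm holds its last target. There are 200 camera calls.

TASK

The used two-burner gas hob on the stall has lost one of its two knobs. Pick up the loose knob with the straight bar grip (the twin of the one still fitted, not the round one), turn it so that its D-shaped hole matches the flat on the bare tap spindle, push it fully home, then press it down against the tap's spring to the bottom of its stroke, as when lighting a burner, without forcing it. Keep it pressed: the program finishes with the arm still holding the knob right down, and the fitted knob and the other goods are left where they are.

Things in the scene. Friction and masses are not known exactly. Their poses are not given: they have to be found in the camera images.
- knob: the loose cooker knob to fit: black plastic, 45 to 70 g, standing on its skirt on the table beside the hob. Origin: centre of its underside; z up its axis, +x to its pointer. Round skirt 50 mm across, 12 mm high; on it a straight bar grip along x, 15 mm thick, x = -21 to +23 mm, 12 to 34 mm above the underside, narrowing to a 5 mm nose at +x beyond x = 13 mm; white line on top, middle to nose
- knob_pointer (a point): top of the loose knob's nose: 23.5 mm from the knob's axis along its +x, 34 mm above its underside
- knob_bore (a point): mouth of the loose knob's D-shaped bore, on its axis 2 mm above the underside; axes as the knob's. Bore 11.6 mm across, its flat 2.8 mm from the axis on the pointer's side (+x), its end 14 mm above the underside. About 0.8 mm clearance all round on the spindle
- spindle_tip (a point): centre of the top end of the bare tap spindle, a brass D-shaft on the hob; moves down as it is pressed. z up its axis; +x points out of the flat, and the knob's +x must point the same way. 10 mm diameter, flat 2 mm from the axis, tapered over the last 2 mm, 23 mm tall above the panel. Knob home: spindle end on the end of the bore, the knob's underside 14 mm below this point and 9 mm above the panel
- spindle (a joint): how far the bare tap spindle is pressed down, m: 0 = up, 0.005 = bottom of its stroke. A spring: about 7 N to start it, about 13 N at the bottom, where it meets a hard stop
- tap: the bare tap: black rubber ring 31 mm across, 1.5 mm high, and its spindle. Origin on the spindle axis at the level of the hob's panel. It has been left part-turned, so the flat may face anywhere within 0.9 rad of straight away from the robot; the spindle turns only stiffly (0.15 N m)
- fitted_knob: the knob still fitted on the hob's other tap, the same shape as the loose one; origin on its axis at the level of the panel; 100 mm from the bare spindle, left or right of it. Its skirt stands 9 mm above the panel and its top 43 mm. It is sprung too and goes down when pushed: leave it alone
- hob: the steel two-burner hob, 510 x 290 mm, fixed. Origin: centre of its underside on the table; x along its long side, away from the robot; the two taps side by side at its near end (local x = -205 mm, y = +-50 mm). Panel 72 mm above the table; cast pan supports up to 45 mm above the panel, starting 70 mm behind the taps
- round_knob: another loose knob, not for this hob: round and fluted without a bar, 50 mm across the skirt, 32 mm high. Origin: centre of its underside
- screwdriver: wood-handled screwdriver, 210 mm, lying along its x, 26 mm thick; origin under its middle
- scraper: wood-handled paint scraper, 210 mm long (x), blade 72 mm wide, 26 mm high; origin under its middle
- oilstone: grey sharpening stone on a wood base, 65 x 215 x 32 mm; origin under its middle
- key_tin: open red tin of old keys, 200 x 150 x 45 mm; origin under its middle
- level: green spirit level standing on edge, 450 x 26 x 48 mm; origin under its middle

How it is judged:
On the way:
1. the bar-grip knob is lifted clear of the table in the fingers (height (world z) of knob above 0.06 m and contact force between the fingers and knob above 1 N), for 0.2 s.
At the end, for the whole second after the job is handed in: the bar-grip knob is on the bare spindle, within 3 mm of its axis, home within 2 mm, pointer to the flat's side within 0.25 rad, upright within 0.12 rad; the fingers still hold it, the spindle pressed at least 4.2 of its 5 mm with over 6 N; the knob does not touch the panel (horizontal distance between knob and spindle_tip below 0.003 m and z of knob in the frame of spindle_tip below -0.012 m and x of knob_pointer in the frame of spindle_tip above 0.015 m and angle between the x axis of knob and the x axis of spindle_tip, either way round below 0.25 rad and angle between knob's own z axis and vertical below 0.12 rad and value of joint spindle above 0.0042 m and contact force between knob and tap above 6 N and contact force between the fingers and knob above 4 N and contact force between knob and hob below 0.5 N); the arm keeps its last pose, push and grip.
It fails at once if the knob is forced onto the tap with more than 50 N (contact force between knob and tap above 50 N).
It fails at once if the fitted knob is pushed with more than 8 N (contact force between anything else and fitted_knob above 8 N).
It fails at once if other goods are moved by more than 25 mm (distance of any of round_knob, screwdriver, scraper, oilstone, key_tin, level from where it was at the start of the episode above 0.025 m).
It also fails if it takes over 61 s, if anything falls off the work surface, if the arm or the gripper's body presses on something with over 40 N, if the wrist force passes 120 N, or if a joint passes its speed limit or range.

## Working session

There is one attempt and no reset: what is moved stays moved. The work goes in short steps, Python scripts to look and compute and a tool call to move; the robot and the scene stay as the last step left them, time stands still between calls to the robot, and variables do not carry over. Pictures are saved under pics/ and viewed, at most 10 in all, crops included, and the job is handed in when it is done.

Besides the shell and the picture viewer there is one more tool, called after "Call:" by a JSON object that holds its "api" and its "payload". send_rows: Moves the arm, as the interface text tells. Its arguments: {"type":"object","properties":{"fingers":{"type":"array","items":{"type":"number"}},"dp":{"type":"array","items":{"type":"array","items":{"type":"number"}}},"dr":{"type":"array","items":{"type":"array","items":{"type":"number"}}},"grip_force":{"type":"number"}},"required":["fingers","dp","dr"]}

```bash
mkdir -p pics
cat > h.py <<'E'
from rig import *
import numpy as np, cv2, pickle
from scipy.spatial.transform import Rotation as Ro
def grab(n,f=None):
    im=get_image(n); im={k:np.array(v) for k,v in im.items()}
    pickle.dump(im,open(f'{n}.pkl','wb'))
    if f: cv2.imwrite('pics/'+f,im['color'][:,:,::-1])
    return im
def load(n): return pickle.load(open(f'{n}.pkl','rb'))
def ray(im,uv):
    p=cv2.undistortPoints(np.array(uv,float).reshape(-1,1,2),im['intrinsics'].astype(float),im['D'].astype(float))[:,0]
    d=np.c_[p,np.ones(len(p))]
    return -im['R'].T@im['t'], d@im['R'], d
def onplane(im,uv,z):
    c,d,_=ray(im,uv); return c+d*((z-c[2])/d[:,2])[:,None]
def cloud(im):
    h,w=im['z_map'].shape; vv,uu=np.mgrid[:h,:w]
    c,d,_=ray(im,np.c_[uu.ravel(),vv.ravel()])
    return (c+d*im['z_map'].ravel()[:,None]).reshape(h,w,3)
E
python3 - <<'E'
from h import *
s=sense(); print({k:np.round(v,3) for k,v in s.items()})
for n in('top','scene'):
    im=grab(n,n+'1.png'); print(n,-im['R'].T@im['t'],im['R'][2])
E
```

```text
{'time': np.float64(0.0), 'qpos': array([-1.296,  0.322, -0.07 ,  1.452,  0.023,  1.371, -0.057]), 'joint_velocities': array([ 0.   ,  0.   ,  0.002,  0.001, -0.   , -0.001, -0.001]), 'effort': array([ 0.0000e+00, -4.9360e+01, -3.8200e-01, -3.1432e+01,  1.3000e-02,
        1.2000e-02, -0.0000e+00]), 'tool_pos': array([0.168, 0.627, 0.23 ]), 'eef_rot': array([-4.080e-01, -3.115e+00,  3.000e-03]), 'contact_force': array([-0.621, -0.46 ,  0.718]), 'torque': array([-0.046,  0.046, -0.016]), 'gripper_force': np.float64(0.0), 'opening': np.float64(0.085)}
top [ 0.46604279 -0.0193546   1.10216496] [ 0.13196754  0.0171205  -0.99110618]
scene [ 1.33017283 -1.09419352  0.97674102] [-0.46375568  0.68494165 -0.56194805]
```

View pics/top1.png

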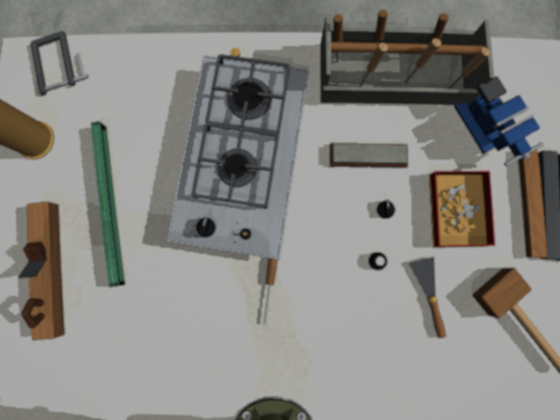

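View pics/scene1.png

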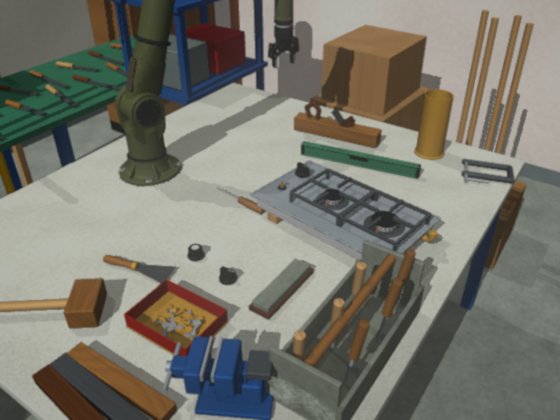

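Top view: the bar knob is at about (386,209), the round one with the white disc at (378,261), the bare spindle at (245,234) and the fitted knob at (206,227). The scene view agrees: bar knob (228,275), spindle (282,186).

Run:
```python
from h import *
im=load('top'); P=cloud(im)
print('knob',onplane(im,[[386,209]],.034),P[209,386],'round',onplane(im,[[378,261]],.03),'spindle',onplane(im,[[245,234]],.095),P[234,245],'fitted',onplane(im,[[206,227]],.115),P[227,206])
c=im['color']
a=cv2.resize(c[185:235,360:410],(400,400),interpolation=cv2.INTER_CUBIC)
b=cv2.resize(c[205:255,205:255],(400,400),interpolation=cv2.INTER_CUBIC)
cv2.imwrite('pics/crop1.png',np.hstack([a,b])[:,:,::-1])
```

```text
knob [[ 0.60477761 -0.28857466  0.034     ]] [ 0.6051567  -0.28931029  0.0310813 ] round [[ 0.46850291 -0.26580309  0.03      ]] spindle [[0.5311982  0.07608809 0.095     ]] [0.53115868 0.0760302  0.09561083] fitted [[0.54578184 0.1696907  0.115     ]] [0.54590052 0.16997206 0.11353075]
```

View pics/crop1.png

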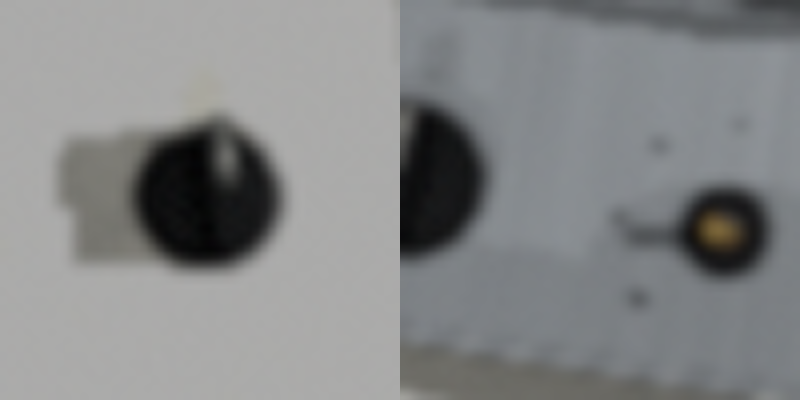

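```bash
cat >> h.py <<'E'
def tgt(p,R=None):
    """dp (cm) and dr (deg) in tool axes from measured pose to TCP p, rotation R"""
    s=sense(); R0=Ro.from_rotvec(s['eef_rot'])
    dp=R0.inv().apply(np.array(p)-s['tool_pos'])*100
    dr=np.degrees((R0.inv()*R).as_rotvec()) if R is not None else 0
    print('dp',np.round(dp,2),'dr',np.round(dr,2))
E
python3 - <<'E'
from h import *
s=sense(); R0=Ro.from_rotvec(s['eef_rot']); print(np.round(R0.as_matrix(),3))
im=grab('wrist'); c=-im['R'].T@im['t']; print('cam in tool',R0.inv().apply(c-s['tool_pos']),(im['R']@R0.as_matrix()).round(3),im['intrinsics'])
tgt([.50,.076,.26])
E
```

```text
[[-0.966  0.258 -0.   ]
 [ 0.258  0.966 -0.002]
 [-0.    -0.002 -1.   ]]
cam in tool [ 0.08471863  0.00054428 -0.14255206] [[ 0.     1.    -0.   ]
 [-0.945  0.    -0.326]
 [-0.326  0.     0.945]] [[303.06599994   0.         283.72597011]
 [  0.         303.06599994 207.03507123]
 [  0.           0.           1.        ]]
dp [-46.34 -44.73  -2.88] dr 0
```

Call:
{"api": "send_rows", "payload": {"fingers": [1, 1, 1, 1, 1, 1, 1, 1, 1, 1, 1, 1, 1, 1, 1, 1, 1, 1, 1, 1], "dp": [[-46.3, -44.7, -2.9], [-46.3, -44.7, -2.9], [-46.3, -44.7, -2.9], [-46.3, -44.7, -2.9], [-46.3, -44.7, -2.9], [-46.3, -44.7, -2.9], [-46.3, -44.7, -2.9], [-46.3, -44.7, -2.9], [-46.3, -44.7, -2.9], [-46.3, -44.7, -2.9], [-46.3, -44.7, -2.9], [-46.3, -44.7, -2.9], [-46.3, -44.7, -2.9], [-46.3, -44.7, -2.9], [-46.3, -44.7, -2.9], [-46.3, -44.7, -2.9], [-46.3, -44.7, -2.9], [-46.3, -44.7, -2.9], [-46.3, -44.7, -2.9], [-46.3, -44.7, -2.9]], "dr": [[0, 0, 0], [0, 0, 0], [0, 0, 0], [0, 0, 0], [0, 0, 0], [0, 0, 0], [0, 0, 0], [0, 0, 0], [0, 0, 0], [0, 0, 0], [0, 0, 0], [0, 0, 0], [0, 0, 0], [0, 0, 0], [0, 0, 0], [0, 0, 0], [0, 0, 0], [0, 0, 0], [0, 0, 0], [0, 0, 0]]}}

```text
time: 1.82
tool_pos: [0.499, 0.0786, 0.26]
eef_rot: [-0.404, -3.115, -0.001]
contact_force: [0.1, 0.4, 0.4]
opening: 0.0857
gripper_force: 0.0
```

Run:
```python
from h import *
im=grab('wrist','w1.png')
R,t=im['R'],im['t']
pr=cv2.projectPoints(np.array([[.531,.076,.095],[.531,.076,.072],[.546,.17,.115]]),R,t,im['intrinsics'],im['D'])[0][:,0]; print(pr)
u,v=pr[0].astype(int); P=cloud(im)
c=im['color'][max(v-50,0):v+50,max(0,u-60):u+60]
cv2.imwrite('pics/w1c.png',cv2.resize(c,None,fx=6,fy=6,interpolation=cv2.INTER_CUBIC)[:,:,::-1]); print(u-60,v-50)
tgt([.575,-.289,.24])
```

```text
[[288.34930407 215.98302033]
 [288.05324451 208.95255487]
 [381.7842125  214.185027  ]]
228 165
dp [-16.71 -33.6    1.99] dr 0
```

View pics/w1c.png

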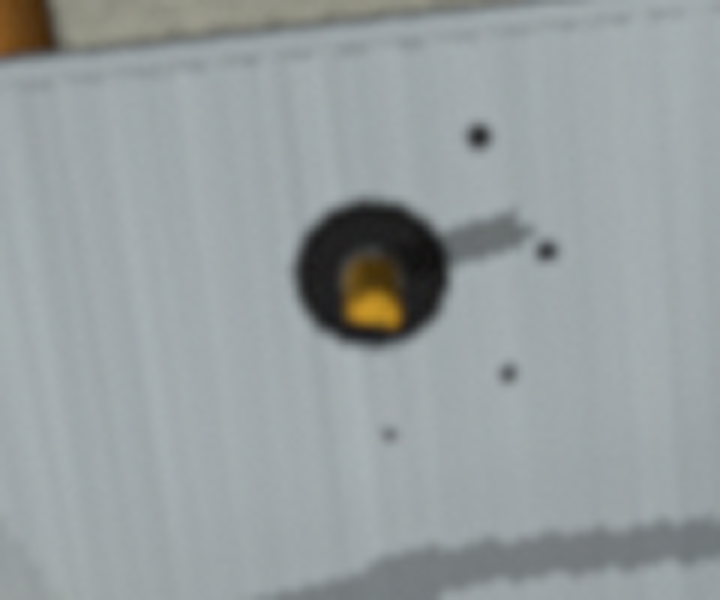

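The rubber ring is centred near crop (371,272) and the brass tip near (374,310). The flat is on the bottom side, away from the robot. I'll go closer to get its angle.

Run:
```python
from h import *
tgt([.56,.066,.138],Ro.from_rotvec([-.404,-3.115,-.001]))
```

```text
dp [-6.22  0.34 12.21] dr [-0.02 -0.    0.02]
```

Call:
{"api": "send_rows", "payload": {"fingers": [1, 1, 1, 1, 1, 1, 1, 1], "dp": [[-6.2, 0.3, 12.2], [-6.2, 0.3, 12.2], [-6.2, 0.3, 12.2], [-6.2, 0.3, 12.2], [-6.2, 0.3, 12.2], [-6.2, 0.3, 12.2], [-6.2, 0.3, 12.2], [-6.2, 0.3, 12.2]], "dr": [[0, 0, 0], [0, 0, 0], [0, 0, 0], [0, 0, 0], [0, 0, 0], [0, 0, 0], [0, 0, 0], [0, 0, 0]]}}

```text
time: 2.53
tool_pos: [0.5612, 0.0646, 0.1409]
eef_rot: [0.406, 3.112, 0.004]
contact_force: [0.2, -0.4, -0.0]
opening: 0.0852
gripper_force: 0.0
```

Run:
```python
from h import *
im=grab('wrist','w2.png')
c=im['color'].astype(int)
hsv=cv2.cvtColor(im['color'],cv2.COLOR_RGB2HSV)
brass=((hsv[:,:,1]>130)&(hsv[:,:,0]<30)&(hsv[:,:,2]>60)).astype(np.uint8)
pr=cv2.projectPoints(np.array([[.531,.076,.095]]),im['R'],im['t'],im['intrinsics'],im['D'])[0][0,0]; print(pr)
u,v=pr.astype(int)
# rectified top-down resample of plane z=.095, 0.1mm/px, 40mm square; right = -y, up = +x
g=np.arange(-20,20,.1)/1e3
X=np.array([[.531-a,.076-b,.095] for a in g for b in g])
uv=cv2.projectPoints(X,im['R'],im['t'],im['intrinsics'],im['D'])[0][:,0].reshape(400,400,2).astype(np.float32)
o=cv2.remap(im['color'],uv[:,:,0].copy(),uv[:,:,1].copy(),cv2.INTER_CUBIC)
cr=cv2.resize(im['color'][max(v-33,0):v+33,u-33:u+33],(400,400),interpolation=cv2.INTER_CUBIC)
cv2.imwrite('pics/w2c.png',np.hstack([cr,o])[:,:,::-1])
```

```text
[287.62421135 188.51534001]
```

View pics/w2c.png

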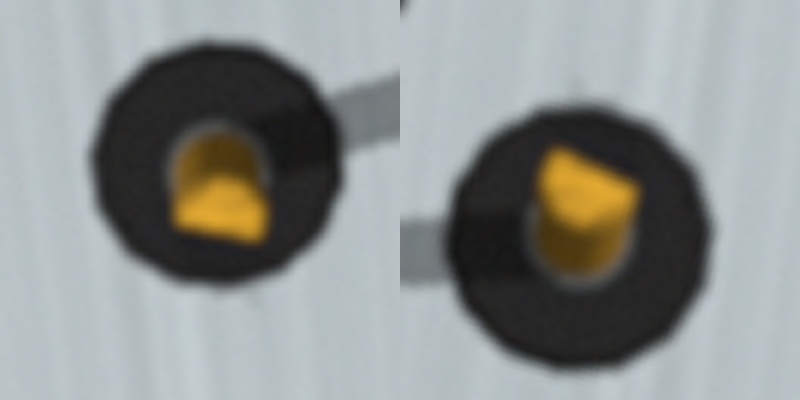

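The rectified crop (up = +x, right = −y, 0.1 mm/px) shows the flat's edge running from about (554,145) to (638,190). Its normal is about −28° from world +x.

Run:
```python
from h import *
im=load('wrist'); g=np.arange(-25,25,.1)/1e3
def rect(z):
    X=np.array([[.531-a,.076-b,z] for a in g for b in g])
    uv=cv2.projectPoints(X,im['R'],im['t'],im['intrinsics'],im['D'])[0][:,0].reshape(500,500,2).astype(np.float32)
    return cv2.remap(im['color'],uv[:,:,0].copy(),uv[:,:,1].copy(),cv2.INTER_CUBIC)
W=lambda q:np.array([.531-(q[1]-250)*1e-4,.076-(q[0]-250)*1e-4])
big=lambda m:max(cv2.findContours(m.astype(np.uint8),cv2.RETR_EXTERNAL,cv2.CHAIN_APPROX_NONE)[0],key=cv2.contourArea)
o=rect(.0735); hsv=cv2.cvtColor(o,cv2.COLOR_RGB2HSV)
m=((hsv[:,:,2]<75)|(hsv[:,:,1]>130)); m=cv2.morphologyEx(m.astype(np.uint8),cv2.MORPH_OPEN,np.ones((9,9)))
c,r=cv2.minEnclosingCircle(big(m)); e=cv2.fitEllipse(big(m)); print('ring',W(c),r/10,e[1],W(e[0]))
for z in(.095,.093):
    o=rect(z);hsv=cv2.cvtColor(o,cv2.COLOR_RGB2HSV)
    k=big((hsv[:,:,1]>130)&(hsv[:,:,0]<30)&(hsv[:,:,2]>100))
    h=cv2.convexHull(k); p=cv2.approxPolyDP(h,6,True)[:,0]; 
    L=[(np.linalg.norm(p[i]-p[i-1]),i) for i in range(len(p))]; 
    k=k[:,0].astype(float)
    # points close to top edge: fit the longest upper hull side
    n=np.array([.47,-.88]); best=(k@n).max()
    s=k[(k@n)>best-9]; vx,vy,x0,y0=cv2.fitLine(s.astype(np.float32),cv2.DIST_HUBER,0,.01,.01).ravel()
    t=np.array([vx,vy]); d=np.array([-vy,vx])[::-1]
    nn=np.array([vy,-vx]); nn*=np.sign(nn@n); nw=np.array([-nn[1],-nn[0]])
    q=(s-[x0,y0])@t; ms=np.array([x0,y0])+t*(q.max()+q.min())/2
    print(z,'normal deg',np.degrees(np.arctan2(nw[1],nw[0])),'len',np.ptp(q)/10,'mid',W(ms),'axis',W(ms)-.002*nw,p.tolist())
tgt([.575,-.289,.20])
```

```text
ring [0.53268865 0.07746689] 14.71222381591797 (285.2974548339844, 288.169921875) [0.53262524 0.07735298]
0.095 normal deg -26.415255 len 9.435356104373932 mid [0.53433594 0.07615894] axis [0.53254476 0.07704869] [[204, 200], [286, 238], [265, 305], [245, 319], [195, 257], [189, 226]]
0.093 normal deg -26.235655 len 9.657854306697846 mid [0.53490306 0.07605279] axis [0.53310909 0.07693692] [[204, 194], [288, 234], [267, 299], [246, 314], [194, 247], [190, 218]]
dp [-10.44 -33.79  -5.99] dr 0
```

Call:
{"api": "send_rows", "payload": {"fingers": [1, 1, 1, 1, 1, 1, 1, 1, 1, 1, 1, 1, 1, 1], "dp": [[0, 0, -4], [-10.4, -33.8, -6], [-10.4, -33.8, -6], [-10.4, -33.8, -6], [-10.4, -33.8, -6], [-10.4, -33.8, -6], [-10.4, -33.8, -6], [-10.4, -33.8, -6], [-10.4, -33.8, -6], [-10.4, -33.8, -6], [-10.4, -33.8, -6], [-10.4, -33.8, -6], [-10.4, -33.8, -6], [-10.4, -33.8, -6]], "dr": [[0, 0, 0], [0, 0, 0], [0, 0, 0], [0, 0, 0], [0, 0, 0], [0, 0, 0], [0, 0, 0], [0, 0, 0], [0, 0, 0], [0, 0, 0], [0, 0, 0], [0, 0, 0], [0, 0, 0], [0, 0, 0]]}}

```text
time: 3.75
tool_pos: [0.5746, -0.2873, 0.1988]
eef_rot: [0.404, 3.115, 0.003]
contact_force: [0.1, 0.3, 0.9]
opening: 0.0851
gripper_force: 0.0
```

Run:
```python
from h import *
im=grab('wrist','w3.png'); g=np.arange(-40,40,.2)/1e3
def rect(z):
    X=np.array([[.605-a,-.289-b,z] for a in g for b in g])
    uv=cv2.projectPoints(X,im['R'],im['t'],im['intrinsics'],im['D'])[0][:,0].reshape(400,400,2).astype(np.float32)
    return cv2.remap(im['color'],uv[:,:,0].copy(),uv[:,:,1].copy(),cv2.INTER_CUBIC)
cv2.imwrite('pics/w3c.png',np.hstack([rect(.034),rect(.012)])[:,:,::-1])
```

```text
(no output)
```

View pics/w3c.png

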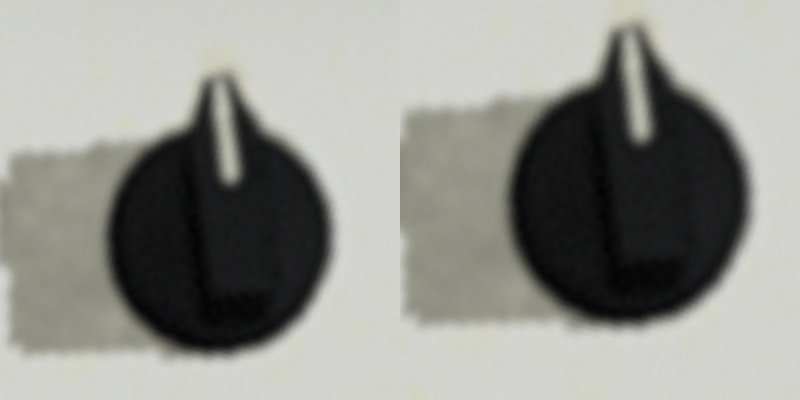

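The white line runs from (216,82) to (231,183) on the top plane, so the pointer is about +8.5° from world +x. The skirt is centred near (630,205) in the right panel. I'll fit both numerically.

Run:
```python
from h import *
im=load('wrist'); g=np.arange(-40,40,.2)/1e3
def rect(z):
    X=np.array([[.605-a,-.289-b,z] for a in g for b in g])
    uv=cv2.projectPoints(X,im['R'],im['t'],im['intrinsics'],im['D'])[0][:,0].reshape(400,400,2).astype(np.float32)
    return cv2.remap(im['color'],uv[:,:,0].copy(),uv[:,:,1].copy(),cv2.INTER_CUBIC)
W=lambda q:np.array([.605-(q[1]-200)*2e-4,-.289-(q[0]-200)*2e-4])
big=lambda m:max(cv2.findContours(m.astype(np.uint8),cv2.RETR_EXTERNAL,cv2.CHAIN_APPROX_NONE)[0],key=cv2.contourArea)
m=cv2.cvtColor(rect(.012),cv2.COLOR_RGB2GRAY)<90
k=cv2.morphologyEx(m.astype(np.uint8),cv2.MORPH_OPEN,cv2.getStructuringElement(cv2.MORPH_ELLIPSE,(101,101)))
c,r=cv2.minEnclosingCircle(big(k)); print('skirt',W(c),r*.2)
o=cv2.cvtColor(rect(.034),cv2.COLOR_RGB2GRAY)
b=big(o<90); hull=np.zeros_like(o); cv2.drawContours(hull,[b],-1,1,-1); hull=cv2.erode(hull,np.ones((3,3)))
w=big((o>100)&(hull>0)); vx,vy,x0,y0=cv2.fitLine(w,cv2.DIST_HUBER,0,.01,.01).ravel()
q=w[:,0].astype(float); t=np.array([vx,vy]); t*=-np.sign(vy); s=(q-[x0,y0])@t
e0=np.array([x0,y0])+t*s.min(); e1=np.array([x0,y0])+t*s.max()
print('line',W(e0),W(e1),np.ptp(s)*.2,'deg',np.degrees(np.arctan2(-t[0],-t[1])))
n=b[:,0].astype(float); print('nose',W(n[np.argmax(n@t)]))
th=np.arctan2(-t[0],-t[1])
# wanted tool: x = -pointer, z down
def RT(th): x=-np.array([np.cos(th),np.sin(th),0]); z=np.array([0,0,-1.]); return Ro.from_matrix(np.c_[x,np.cross(z,x),z])
tgt([*W(c),.10],RT(th))
```

```text
skirt [ 0.60446033 -0.29413299] 24.47163238525391Traceback (most recent call last):
  File "<stdin>", line 14, in <module>
  File "<stdin>", line 8, in <lambda>
ValueError: max() iterable argument is empty
```

```bash
cat >> h.py <<'E'
def RT(th):
    x=-np.array([np.cos(th),np.sin(th),0]); z=np.array([0,0,-1.]); return Ro.from_matrix(np.c_[x,np.cross(z,x),z])
E
python3 - <<'E'
from h import *
im=load('wrist'); g=np.arange(-40,40,.2)/1e3
X=np.array([[.605-a,-.289-b,.034] for a in g for b in g])
uv=cv2.projectPoints(X,im['R'],im['t'],im['intrinsics'],im['D'])[0][:,0].reshape(400,400,2).astype(np.float32)
o=cv2.cvtColor(cv2.remap(im['color'],uv[:,:,0].copy(),uv[:,:,1].copy(),cv2.INTER_CUBIC),cv2.COLOR_RGB2GRAY)
W=lambda q:np.array([.605-(q[1]-200)*2e-4,-.289-(q[0]-200)*2e-4])
T=np.array([-.147,-.989]); vv,uu=np.mgrid[:400,:400]; P=np.c_[uu.ravel(),vv.ravel()]-[231,183.]
box=(np.abs(P@[.989,-.147])<9)&(P@T>-15)&(P@T<98)
k=np.c_[uu.ravel(),vv.ravel()][box&(o.ravel()>90)].astype(np.float32)
vx,vy,x0,y0=cv2.fitLine(k,cv2.DIST_HUBER,0,.01,.01).ravel()
t=np.array([vx,vy]); t*=-np.sign(vy); s=(k-[x0,y0])@t
th=np.arctan2(-t[0],-t[1]); print(len(k),W(np.array([x0,y0])+t*s.min()),W(np.array([x0,y0])+t*s.max()),np.ptp(s)*.2,np.degrees(th))
tgt([.6055,-.2945,.10],RT(th)); print(sense()['qpos'].round(2))
E
```

```text
1701 [ 0.60839576 -0.29517   ] [ 0.6278017 -0.2924071] 19.601652 8.10304
dp [-3.17  0.08  9.87] dr [  0.08   0.05 -22.86]
[-0.13  0.38  0.72  1.54 -0.26  1.32  1.93]
```

Call:
{"api": "send_rows", "payload": {"fingers": [1, 1, 1, 1, 1, 1, 1, 1], "dp": [[-3.2, 0.1, 9.9], [-3.2, 0.1, 9.9], [-3.2, 0.1, 9.9], [-3.2, 0.1, 9.9], [-3.2, 0.1, 9.9], [-3.2, 0.1, 9.9], [-3.2, 0.1, 9.9], [-3.2, 0.1, 9.9]], "dr": [[0, 0, -22.9], [0, 0, -22.9], [0, 0, -22.9], [0, 0, -22.9], [0, 0, -22.9], [0, 0, -22.9], [0, 0, -22.9], [0, 0, -22.9]]}}

```text
time: 4.47
tool_pos: [0.6058, -0.2975, 0.1018]
eef_rot: [-0.216, 3.131, -0.002]
contact_force: [0.1, 0.6, -0.3]
opening: 0.0852
gripper_force: 0.0
```

Run:
```python
from h import *
im=grab('wrist','w4.png'); g=np.arange(-40,40,.2)/1e3
s=sense(); print(s['tool_pos'],s['qpos'].round(2))
X=np.array([[.606-a,-.295-b,.034] for a in g for b in g])
uv=cv2.projectPoints(X,im['R'],im['t'],im['intrinsics'],im['D'])[0][:,0].reshape(400,400,2).astype(np.float32)
o=cv2.remap(im['color'],uv[:,:,0].copy(),uv[:,:,1].copy(),cv2.INTER_CUBIC)
cv2.imwrite('pics/w4c.png',np.hstack([o,cv2.resize(im['color'],(533,400))])[:,:,::-1])
tgt([.606,-.295,.0165],RT(np.radians(8.1)))
```

```text
[ 0.60562917 -0.29741482  0.1014557 ] [-0.03  0.51  0.6   1.56 -0.3   1.17  2.34]
dp [-0.05  0.24  8.5 ] dr [-0.07  0.16 -0.21]
```

View pics/w4c.png

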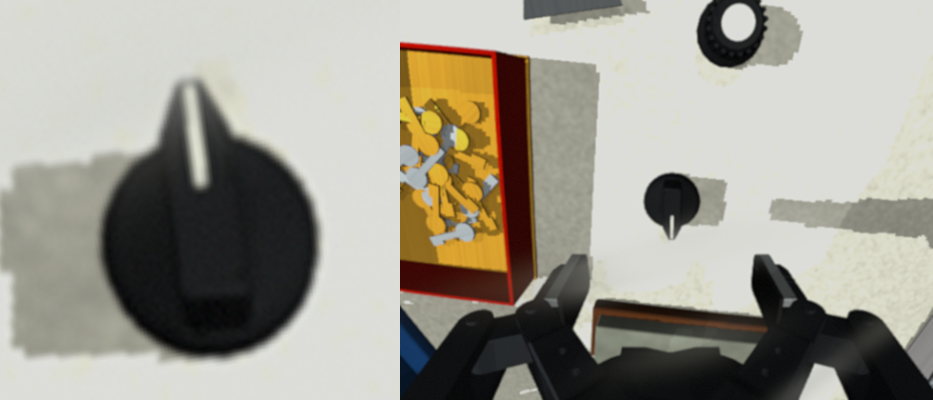

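The rectified pane shows the white line from (190,85) to (203,187), which puts the knob axis near (0.6065, −0.296). The fingers straddle the knob correctly. Descending and closing.

Call:
{"api": "send_rows", "payload": {"fingers": [1, 1, 1, 1, 1, 1], "dp": [[-0.1, 0.15, 4], [-0.1, 0.15, 7], [-0.1, 0.15, 8.5], [-0.1, 0.15, 8.5], [-0.1, 0.15, 8.5], [-0.1, 0.15, 8.5]], "dr": [[0, 0, 0], [0, 0, 0], [0, 0, 0], [0, 0, 0], [0, 0, 0], [0, 0, 0]]}}

```text
time: 5.02
tool_pos: [0.607, -0.2964, 0.0165]
eef_rot: [-0.217, 3.131, -0.003]
contact_force: [0.6, 0.1, 0.6]
opening: 0.0855
gripper_force: 0.0
```

Call:
{"api": "send_rows", "payload": {"fingers": [0.6, 0.3, 0, 0, 0, 0, 0, 0, 0, 0, 0, 0], "dp": [[0, 0, 0], [0, 0, 0], [0, 0, 0], [0, 0, 0], [0, 0, 0], [0, 0, 0], [0, 0, 0], [0, 0, 0], [0, 0, 0], [0, 0, 0], [0, 0, 0], [0, 0, 0]], "dr": [[0, 0, 0], [0, 0, 0], [0, 0, 0], [0, 0, 0], [0, 0, 0], [0, 0, 0], [0, 0, 0], [0, 0, 0], [0, 0, 0], [0, 0, 0], [0, 0, 0], [0, 0, 0]], "grip_force": 80}}

```text
time: 6.02
tool_pos: [0.6061, -0.2958, 0.0151]
eef_rot: [-0.218, 3.133, -0.001]
contact_force: [-0.2, 0.3, 5.8]
opening: 0.0129
gripper_force: 87.0
```

Call:
{"api": "send_rows", "payload": {"fingers": [0, 0, 0, 0, 0, 0, 0], "dp": [[0, 0, -2], [0, 0, -5], [0, 0, -9], [0, 0, -13], [0, 0, -17], [0, 0, -17], [0, 0, -17]], "dr": [[0, 0, 0], [0, 0, 0], [0, 0, 0], [0, 0, 0], [0, 0, 0], [0, 0, 0], [0, 0, 0]]}}

```text
time: 6.6
tool_pos: [0.607, -0.2961, 0.187]
eef_rot: [-0.218, 3.129, -0.003]
contact_force: [0.1, 0.8, -1.0]
opening: 0.0127
gripper_force: 86.1
```

Run:
```python
from h import *
im=grab('wrist','w5.png'); s=sense(); print(s['tool_pos'],s['opening'],s['gripper_force'],s['contact_force'])
R=Ro.from_rotvec(s['eef_rot']); T=lambda p:R.apply(p)+s['tool_pos']
# expected: knob top 34mm up when TCP .0155 above underside -> top at tool z=-.019
pr=cv2.projectPoints(np.array([T([0,0,-.019]),T([-.0235,0,-.019]),T([0,0,.003])]),im['R'],im['t'],im['intrinsics'],im['D'])[0][:,0]; print(pr)
u,v=pr[0].astype(int); print(u-70,v-50)
cv2.imwrite('pics/w5c.png',cv2.resize(im['color'][max(v-70,0):v+50,u-70:u+70],None,fx=5,fy=5,interpolation=cv2.INTER_CUBIC)[:,:,::-1])
```

```text
[ 0.60579231 -0.29515726  0.18443786] 0.012859958205766405 86.13323341575409 [-0.75333118 -0.40888528 -1.53526184]
[[284.38043867 284.82894959]
 [284.34260366 323.92238812]
 [284.37654228 262.13406313]]
214 234
```

View pics/w5c.png

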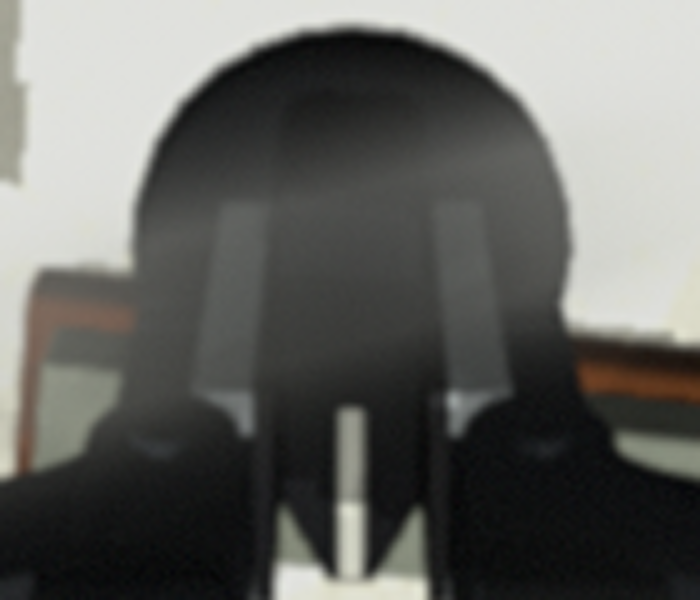

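Holding it: the nose tip is at crop (352,578), the line starts at (352,405), the rear rim is at (352,25), and the knob sits straight in the pads. Next I'll solve for its fore/aft offset and height in the tool frame.

Run:
```python
from h import *
from scipy.optimize import least_squares
im=load('wrist'); s=sense(); R=Ro.from_rotvec(s['eef_rot'])
c=im['color'][:,:,:].astype(int).sum(2); print('col284',c[205:235,284].tolist(), c[320:340,284].tolist(),c[288:302,284].tolist())
def pj(p): return cv2.projectPoints(np.array([R.apply(p)+s['tool_pos']]),im['R'],im['t'],im['intrinsics'],im['D'])[0][0,0,1]
def pts(q): ox,h=q; return [(.025+ox,0,h),(-.0235+ox,0,h-.034)]
obs=[218.8,329.6]
r=least_squares(lambda q:[pj(p)-o for p,o in zip(pts(q),obs)],[0,.0155],x_scale=.001); print(r.x)
for o2 in(obs[0]+1,): print(least_squares(lambda q:[pj(p)-o for p,o in zip(pts(q),[o2,329.6])],[0,.0155],x_scale=.001).x)
ox,h=r.x; print('line inner at x', [ (x,round(pj((x+ox,0,h-.034)),1)) for x in (0,-.002,-.004)])
```

```text
col284 [672, 670, 669, 670, 669, 668, 666, 666, 667, 667, 670, 676, 661, 547, 345, 143, 41, 44, 48, 52, 66, 72, 83, 89, 100, 100, 104, 98, 91, 97] [606, 610, 610, 610, 612, 610, 613, 615, 593, 548, 558, 631, 660, 659, 659, 660, 661, 658, 657, 657] [135, 124, 121, 113, 108, 100, 124, 246, 372, 433, 440, 440, 440, 442]
[-0.00426844  0.01570282]
[-0.00538171  0.01696366]
line inner at x [(0, np.float64(291.4)), (-0.002, np.float64(294.8)), (-0.004, np.float64(298.2))]
```

Run:
```python
from h import *
im=load('wrist'); s=sense(); R=Ro.from_rotvec(s['eef_rot'])
Q=R.inv().apply((cloud(im).reshape(-1,3)-s['tool_pos'])).reshape(420,560,3)*1000
def col(u,vs): 
    print('u',u); print('\n'.join(f'{v}: {np.round(Q[v,u],1)} {im["color"][v,u].sum()}' for v in vs))
col(284,list(range(214,334,6))); col(262,range(240,304,4)); col(308,range(240,304,4))
```

```text
u 284
214: [-40.1  -0.4 185.3] 667
220: [22.3 -0.2 10. ] 143
226: [21.  -0.2  4.7] 72
232: [19.  -0.2  1.1] 98
238: [19.1 -0.2 -6.4] 128
244: [ 18.8  -0.2 -12.6] 176
250: [ 19.5  -0.2 -20.1] 225
256: [ 17.   -0.2 -21.3] 235
262: [ 13.9  -0.2 -21.3] 217
268: [ 10.3  -0.2 -20.6] 202
274: [  7.4  -0.2 -21.1] 178
280: [  4.1  -0.2 -21.2] 176
286: [  1.3  -0.2 -21.9] 148
292: [ -2.7  -0.2 -21. ] 108
298: [ -5.3  -0.2 -22.1] 440
304: [ -8.9  -0.2 -22.1] 447
310: [-12.9  -0.2 -21.4] 435
316: [-16.3  -0.2 -21.8] 633
322: [-19.7  -0.2 -22. ] 610
328: [-23.2  -0.2 -22.3] 593
u 262
240: [ 15.  -11.8  -0.2] 134
244: [ 12.5 -11.9   0.2] 161
248: [  9.9 -12.    0.7] 182
252: [  7.  -12.1   1.6] 216
256: [ 10.3 -11.3  -9.1] 291
260: [ 10.3 -11.  -13. ] 286
264: [ 10.4 -10.7 -17.2] 277
268: [ 10.1 -10.5 -20.2] 273
272: [ 10.1 -10.3 -23.9] 266
276: [ 10.7 -10.  -28.1] 262
280: [ 10.   -9.8 -30.3] 258
284: [ 10.1  -9.6 -33.5] 242
288: [  9.9  -9.4 -36.2] 238
292: [ 10.3  -9.2 -39.6] 292
296: [  8.1  -9.3 -39.3] 352
300: [  6.8  -9.2 -40.2] 257
u 308
240: [14.2 12.6  1.5] 220
244: [12.5 12.5  0.2] 259
248: [ 9.7 12.7  1.1] 270
252: [ 7.8 12.6  0.2] 259
256: [10.7 11.8 -9.7] 287
260: [ 11.   11.5 -14.3] 275
264: [ 11.2  11.2 -18.4] 273
268: [ 10.4  11.  -20.8] 274
272: [ 10.2  10.8 -24. ] 255
276: [ 10.4  10.5 -27.6] 245
280: [ 10.   10.3 -30.3] 227
284: [ 10.5  10.1 -34.1] 208
288: [ 10.7   9.8 -37.4] 197
292: [ 10.4   9.6 -39.8] 261
296: [ 11.3   9.3 -43.7] 255
300: [ 10.7   9.2 -45.5] 53
```

Depth puts the pads at tool x ±10.3 mm and the knob axis within about 0.5 mm of the tool axis. The bar is gripped properly and is straight. Now moving over the spindle at yaw −26.4°.

Run:
```python
from h import *
tgt([.532,.077,.16],RT(np.radians(-26.4)))
```

```text
dp [ 2.15 37.88  2.45] dr [3.000e-02 4.000e-02 3.437e+01]
```

Call:
{"api": "send_rows", "payload": {"fingers": [0, 0, 0, 0, 0, 0, 0, 0, 0, 0, 0, 0, 0, 0, 0, 0], "dp": [[0.5, 3, 0], [1, 7, 0], [1.2, 11, 0], [1.4, 15, 0], [1.6, 19, 0], [1.8, 23, 0], [2, 27, 0], [2.1, 31, 0], [2.1, 34, 0], [2.1, 36.5, 1], [2.1, 37.9, 2], [2.1, 37.9, 2.4], [2.1, 37.9, 2.4], [2.1, 37.9, 2.4], [2.1, 37.9, 2.4], [2.1, 37.9, 2.4]], "dr": [[0, 0, 4], [0, 0, 8], [0, 0, 12], [0, 0, 16], [0, 0, 20], [0, 0, 24], [0, 0, 28], [0, 0, 32], [0, 0, 34.4], [0, 0, 34.4], [0, 0, 34.4], [0, 0, 34.4], [0, 0, 34.4], [0, 0, 34.4], [0, 0, 34.4], [0, 0, 34.4]]}}

```text
time: 7.98
tool_pos: [0.533, 0.0751, 0.1606]
eef_rot: [0.723, 3.057, -0.0]
contact_force: [0.6, -0.4, -0.0]
opening: 0.0132
gripper_force: 86.1
```

Run:
```python
from h import *
P=[]
for i in range(4):
    im=grab('wrist','w6.png'); s=sense(); P.append(s['tool_pos']); 
print(np.round(P,4),s['qpos'].round(2),s['contact_force'])
tgt([.532,.077,.118],RT(np.radians(-26.4)))
pr=cv2.projectPoints(np.array([[.532,.077,.095],[.532,.077,.0735]]),im['R'],im['t'],im['intrinsics'],im['D'])[0][:,0]; print(pr)
```

```text
[[0.533  0.0755 0.1607]
 [0.5329 0.0758 0.1607]
 [0.5328 0.0762 0.1607]
 [0.5327 0.0765 0.1607]] [-0.68  0.14  0.54  1.84 -0.08  1.18  0.98] [-0.00816049  1.35131247  0.25269144]
dp [0.09 0.01 4.27] dr [ 0.03  0.03 -0.1 ]
[[283.48818964 222.08436473]
 [283.4904776  212.1237592 ]]
```

Call:
{"api": "send_rows", "payload": {"fingers": [0, 0, 0, 0, 0, 0, 0, 0], "dp": [[0.05, 0, 2], [0.05, 0, 3.5], [0.05, 0, 4.2], [0.05, 0, 4.2], [0.05, 0, 4.2], [0.05, 0, 4.2], [0.05, 0, 4.2], [0.05, 0, 4.2]], "dr": [[0, 0, 0], [0, 0, 0], [0, 0, 0], [0, 0, 0], [0, 0, 0], [0, 0, 0], [0, 0, 0], [0, 0, 0]]}}

```text
time: 8.85
tool_pos: [0.5326, 0.0774, 0.1192]
eef_rot: [0.718, 3.057, 0.001]
contact_force: [0.4, 0.5, -1.8]
opening: 0.0134
gripper_force: 86.1
```

Run:
```python
from h import *
im=grab('wrist','w7.png'); s=sense(); print(s['tool_pos'],s['contact_force'])
tgt([.532,.077,.112],RT(np.radians(-26.4)))
c1=cv2.resize(im['color'][170:330,204:364],(400,400),interpolation=cv2.INTER_CUBIC)
i2=grab('scene'); pr=cv2.projectPoints(np.array([[.532,.077,.095]]),i2['R'],i2['t'],i2['intrinsics'],i2['D'])[0][0,0].astype(int); print(pr)
u,v=pr; c2=cv2.resize(i2['color'][v-30:v+20,u-25:u+25],(400,400),interpolation=cv2.INTER_CUBIC)
cv2.imwrite('pics/c7.png',np.hstack([c1,c2])[:,:,::-1])
```

```text
[0.53247886 0.07742585 0.11907352] [0.45706214 0.387006   0.35998991]
dp [ 0.02 -0.06  0.71] dr [ 0.06  0.05 -0.04]
[281 181]
```

View pics/c7.png

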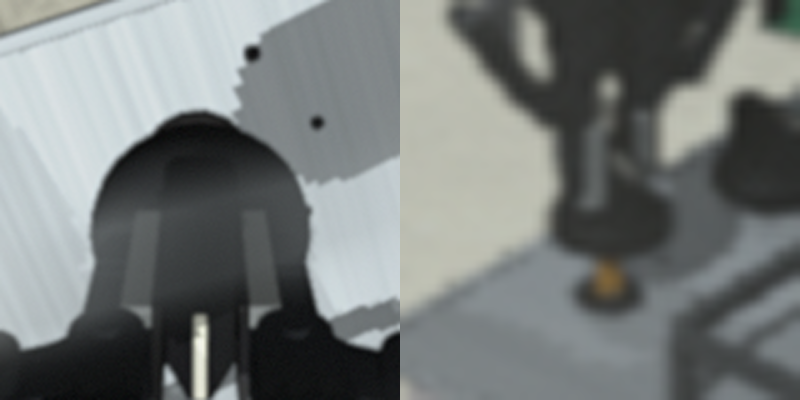

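The knob is centred over the spindle: in the scene crop, the skirt is at about (612,220) and the spindle at (608,275). In the wrist view the ring rim shows evenly behind the skirt. Lowering gently.

Call:
{"api": "send_rows", "payload": {"fingers": [0, 0, 0, 0, 0, 0, 0], "dp": [[0, 0, 0.2], [0, 0, 0.4], [0, 0, 0.6], [0, 0, 0.8], [0, 0, 0.9], [0, 0, 0.9], [0, 0, 0.9]], "dr": [[0, 0, 0], [0, 0, 0], [0, 0, 0], [0, 0, 0], [0, 0, 0], [0, 0, 0], [0, 0, 0]]}}

```text
time: 9.53
tool_pos: [0.5319, 0.0773, 0.1092]
eef_rot: [-0.719, -3.058, 0.0]
contact_force: [0.1, 0.4, -0.2]
opening: 0.0134
gripper_force: 86.1
```

Call:
{"api": "send_rows", "payload": {"fingers": [0, 0, 0, 0, 0], "dp": [[0, 0, 0.1], [0, 0, 0.2], [0, 0, 0.3], [0, 0, 0.3], [0, 0, 0.3]], "dr": [[0, 0, 0], [0, 0, 0], [0, 0, 0], [0, 0, 0], [0, 0, 0]]}}

```text
time: 9.95
tool_pos: [0.532, 0.0773, 0.1063]
eef_rot: [-0.719, -3.058, -0.0]
contact_force: [0.2, -0.2, -0.8]
opening: 0.0131
gripper_force: 86.1
```

Call:
{"api": "send_rows", "payload": {"fingers": [0, 0, 0, 0, 0], "dp": [[0, 0, 0.1], [0, 0, 0.2], [0, 0, 0.3], [0, 0, 0.3], [0, 0, 0.3]], "dr": [[0, 0, 0], [0, 0, 0], [0, 0, 0], [0, 0, 0], [0, 0, 0]]}}

```text
time: 10.37
tool_pos: [0.5319, 0.0773, 0.1032]
eef_rot: [-0.718, -3.058, 0.0]
contact_force: [1.0, 0.7, -0.6]
opening: 0.0135
gripper_force: 86.1
```

Call:
{"api": "send_rows", "payload": {"fingers": [0, 0, 0, 0, 0, 0], "dp": [[0, 0, 0.1], [0, 0, 0.2], [0, 0, 0.3], [0, 0, 0.4], [0, 0, 0.4], [0, 0, 0.4]], "dr": [[0, 0, 0], [0, 0, 0], [0, 0, 0], [0, 0, 0], [0, 0, 0], [0, 0, 0]]}}

```text
time: 10.87
tool_pos: [0.5319, 0.0773, 0.0992]
eef_rot: [-0.719, -3.058, -0.0]
contact_force: [0.3, -0.6, -1.1]
opening: 0.0134
gripper_force: 86.1
```

Call:
{"api": "send_rows", "payload": {"fingers": [0, 0, 0, 0, 0, 0], "dp": [[0, 0, 0.1], [0, 0, 0.2], [0, 0, 0.3], [0, 0, 0.3], [0, 0, 0.3], [0, 0, 0.3]], "dr": [[0, 0, 0], [0, 0, 0], [0, 0, 0], [0, 0, 0], [0, 0, 0], [0, 0, 0]]}}

```text
time: 11.37
tool_pos: [0.532, 0.0773, 0.0963]
eef_rot: [0.719, 3.058, 0.0]
contact_force: [-0.3, 0.5, 0.0]
opening: 0.013
gripper_force: 86.1
```

Call:
{"api": "send_rows", "payload": {"fingers": [0, 0, 0, 0, 0], "dp": [[0, 0, 0.1], [0, 0, 0.2], [0, 0, 0.2], [0, 0, 0.2], [0, 0, 0.2]], "dr": [[0, 0, 0], [0, 0, 0], [0, 0, 0], [0, 0, 0], [0, 0, 0]]}}

```text
time: 11.78
tool_pos: [0.5323, 0.0774, 0.0954]
eef_rot: [0.718, 3.058, 0.001]
contact_force: [-2.0, -0.6, 6.3]
opening: 0.0134
gripper_force: 87.1
```

Contact at 6 N at the expected home height. Now pressing the spring.

Call:
{"api": "send_rows", "payload": {"fingers": [0, 0, 0, 0, 0, 0], "dp": [[0, 0, 0.1], [0, 0, 0.2], [0, 0, 0.3], [0, 0, 0.3], [0, 0, 0.3], [0, 0, 0.3]], "dr": [[0, 0, 0], [0, 0, 0], [0, 0, 0], [0, 0, 0], [0, 0, 0], [0, 0, 0]]}}

```text
time: 12.28
tool_pos: [0.5323, 0.0774, 0.0928]
eef_rot: [0.719, 3.058, 0.002]
contact_force: [-3.8, -0.2, 10.4]
opening: 0.0131
gripper_force: 87.6
```

Call:
{"api": "send_rows", "payload": {"fingers": [0, 0, 0, 0, 0, 0], "dp": [[0.03, 0, 0.1], [0.03, 0, 0.2], [0.03, 0, 0.2], [0.03, 0, 0.2], [0.03, 0, 0.2], [0.03, 0, 0.2]], "dr": [[0, 0, 0], [0, 0, 0], [0, 0, 0], [0, 0, 0], [0, 0, 0], [0, 0, 0]]}}

```text
time: 12.78
tool_pos: [0.5323, 0.0774, 0.0912]
eef_rot: [0.719, 3.057, 0.002]
contact_force: [-3.9, -1.5, 11.5]
opening: 0.0129
gripper_force: 87.9
```

Call:
{"api": "send_rows", "payload": {"fingers": [0, 0, 0, 0, 0, 0], "dp": [[0.03, 0, 0.1], [0.03, 0, 0.1], [0.03, 0, 0.1], [0.03, 0, 0.1], [0.03, 0, 0.1], [0.03, 0, 0.1]], "dr": [[0, 0, 0], [0, 0, 0], [0, 0, 0], [0, 0, 0], [0, 0, 0], [0, 0, 0]]}}

```text
time: 13.28
tool_pos: [0.5324, 0.0774, 0.0906]
eef_rot: [0.719, 3.057, 0.002]
contact_force: [-3.8, -1.3, 13.3]
opening: 0.013
gripper_force: 88.7
```

Call:
{"api": "send_rows", "payload": {"fingers": [0, 0, 0, 0, 0, 0], "dp": [[0, 0, 0.05], [0, 0, 0.1], [0, 0, 0.1], [0, 0, 0.1], [0, 0, 0.1], [0, 0, 0.1]], "dr": [[0, 0, 0], [0, 0, 0], [0, 0, 0], [0, 0, 0], [0, 0, 0], [0, 0, 0]]}}

```text
time: 13.78
tool_pos: [0.5325, 0.0774, 0.0904]
eef_rot: [0.719, 3.057, 0.003]
contact_force: [-6.0, -1.6, 19.4]
opening: 0.0131
gripper_force: 89.4
```

Call:
{"api": "send_rows", "payload": {"fingers": [0, 0, 0, 0, 0, 0, 0, 0, 0, 0, 0, 0], "dp": [[0, 0, 0], [0, 0, 0], [0, 0, 0], [0, 0, 0], [0, 0, 0], [0, 0, 0], [0, 0, 0], [0, 0, 0], [0, 0, 0], [0, 0, 0], [0, 0, 0], [0, 0, 0]], "dr": [[0, 0, 0], [0, 0, 0], [0, 0, 0], [0, 0, 0], [0, 0, 0], [0, 0, 0], [0, 0, 0], [0, 0, 0], [0, 0, 0], [0, 0, 0], [0, 0, 0], [0, 0, 0]]}}

```text
time: 14.78
tool_pos: [0.5325, 0.0775, 0.0904]
eef_rot: [0.719, 3.057, 0.003]
contact_force: [-6.4, -0.9, 19.2]
opening: 0.0132
gripper_force: 89.4
```

Run:
```python
from h import *
im=grab('wrist','w8.png'); s=sense(); R=Ro.from_rotvec(s['eef_rot'])
print(s['tool_pos'],s['contact_force'],s['torque'])
Q=R.inv().apply((cloud(im).reshape(-1,3)-s['tool_pos'])).reshape(420,560,3)*1000
print('knob top in tool',Q[256:296:8,284].round(1))
C=cloud(im); print('panel z',np.median(C[215:235,215:235,2]),'tilt deg',np.degrees(np.arccos(-R.as_matrix()[2,2])))
cv2.imwrite('pics/w8c.png',cv2.resize(im['color'][170:350,184:384],(667,600),interpolation=cv2.INTER_CUBIC)[:,:,::-1])
```

```text
[0.53247474 0.07740235 0.09040141] [-6.36883388 -0.7859419  18.97142152] [-0.39194887  1.40198616  0.02435172]
knob top in tool [[ 18.3   0.6 -18.7]
 [ 14.    0.6 -18.4]
 [ 10.5   0.6 -19.6]
 [  6.4   0.6 -20.1]
 [  1.4   0.7 -19.1]]
panel z 0.07193688923411129 tilt deg 0.12218475993039474
```

View pics/w8c.png

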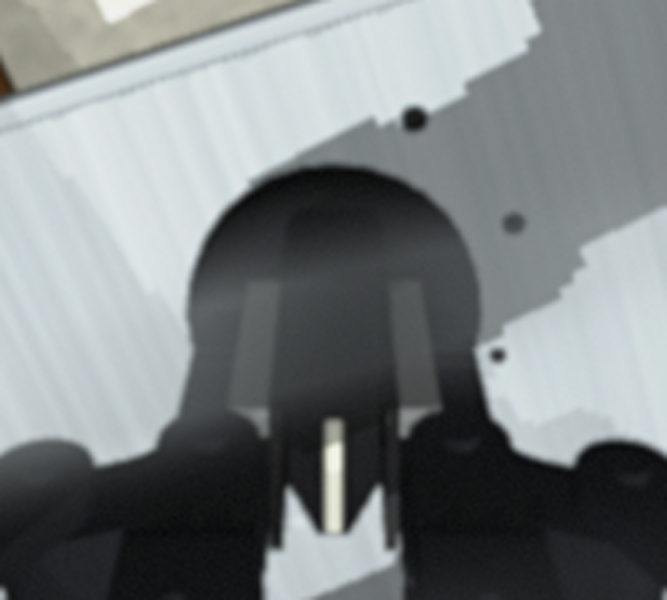

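The knob is seated and straight in the pads. Its top is at 0.110 m, exactly right for fully pressed, and the force is steady at 19 N on the stop. Handing in.

```bash
python3 -c "
from rig import *
print(close_job())"
```

```text
the job is handed in; nothing more can be done
None
```

The bar-grip knob is on the bare spindle with its pointer to the flat, pressed to the bottom of its stroke against about 19 N with the arm still holding it; the job is handed in, though no verdict was shown.

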